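# Square up a pile of spacer plates and prove it with a straightedge

## Task

Make up an order of three aluminium spacer plates: stack the two loose ones squarely on the plate that lies on the plywood board, all edges in line, setting each down without dropping it. Then stand the steel straightedge on the board, grip rib up, flush against either long side of the finished pile so that it touches all three plates and spans their whole length. Leave the round blank, the carton and the tape roll where they are.

Things in the scene. Friction and masses are not known exactly. Their poses are not given: they have to be found in the camera images.
- board: plywood packing board, fixed to the bench, 220 x 250 x 12 mm; origin: centre of its underside on the bench (its top is 12 mm higher); x along the 220 mm side, y along the 250 mm side.
- plate_a: bright aluminium spacer plate, a rectangular slab 120 x 56 x 15 mm (about 0.27 kg) with four dark bolt holes near its corners; the three plates are alike. Origin: centre of its underside; x along the 120 mm length, y along the 56 mm width, z up. This one lies flat on the board and is the bottom of the pile.
- plate_b: bright aluminium spacer plate, a rectangular slab 120 x 56 x 15 mm (about 0.27 kg) with four dark bolt holes near its corners; the three plates are alike. Origin: centre of its underside; x along the 120 mm length, y along the 56 mm width, z up. It starts flat on the bench.
- plate_c: bright aluminium spacer plate, a rectangular slab 120 x 56 x 15 mm (about 0.27 kg) with four dark bolt holes near its corners; the three plates are alike. Origin: centre of its underside; x along the 120 mm length, y along the 56 mm width, z up. It starts flat on the bench.
- straightedge: steel box-section straightedge standing on the bench, 170 mm long, 40 mm wide, 48 mm high (0.5 kg), with a black grip rib centred along its top, 90 mm long, 12 mm thick and 30 mm high (top of the rib 78 mm above the underside). Origin: centre of its underside; x along its length, y across; both 170 x 48 mm side faces (y = +20 and -20 mm) are true.
- flange: bystander: round dark steel blank, 90 mm across, 15 mm thick, flat on the bench; origin: centre of its underside.
- carton: bystander: closed white carton 80 x 120 x 70 mm high; origin: centre of its underside.
- tape_roll: bystander: cardboard-brown tape roll lying flat, 100 mm across, 45 mm high; origin: centre of its underside.
Things that resemble listed ones, but are neither listed nor needed, are in the scene too. Of the things like the straightedge, leave any that is turquoise; of the rest the smaller one is meant.

How it is judged:
By the outcome, as a careful person would: the job done as asked, in the order asked, and still so for the second after the job is handed in, with the robot touching nothing.
It also fails if it takes over 72 s, if anything falls off the work surface, if the arm or the gripper's body presses on something with over 40 N, if the wrist force passes 120 N, or if a joint passes its speed limit or range.

## Robot

A 6-joint arm with a two-finger parallel gripper is mounted at the origin on the work surface. World frame = base frame: x ahead of the robot, y to its left, z up, the work surface at z = 0. Lengths are in m, angles in degrees, forces in N, time in s.
With the tool pointing down it reaches from about 0.35 to 0.875 m from the base axis. Payload 4.2 kg.
Tool frame: the origin (TCP) lies at the very end of the fingers, on their centre line; the grasp point (between the pads) lies 19 mm behind it; z points along the fingers, y is the line along which they close (so a half turn about z gives the same grasp; the last joint's range is limited). The gripper opens to 87 mm and grips with 3 to 60 N. Pads are 19 mm wide; open, the fingers measure 117 mm over their backs; the gripper's body (75 mm by 190 mm) begins 51 mm behind the grasp point.
Start: joints at [87.009, 22.042, 0.453, 0, -68.411, -14.817], TCP at [0.191, 0.595, 0.223] pointing down, gripper open.
Joint ranges: [-179.83, 179.83], [-69.29, 118.12], [-61.27, 80.66], [-181.25, 117.63], [-171.15, -9.14], [-177.46, 177.46]. Speed limits (degrees/s): [159.86, 159.86, 180, 180, 180, 180].

## Interface

Orientations are given as a 3x3 rotation matrix whose columns are the frame's x, y, z axes.
In Python, from station import r gives the robot as it stands.
- The arm moves only by the tool jog_arm, never from a script. Its argument "plan" is text: rows parted by semicolons, each of 7 numbers parted by spaces: the shift along the tool's x, y, z normalised to -1 to 1, where 1 is 0.025 m, then the turn, a rotation vector about the tool's x, y, z normalised to -1 to 1, where 1 is 8 degrees, then the closure, from -1 (fully open) to 1 (shut). A call has exactly 10 rows; each row shifts and turns the commanded pose from where the row before left it, along the tool's axes as they then stand; what a row does not reach is not made up. A row lasts 1/10 s, in which the tool goes at most 50 mm and 8.59 degrees, less where a joint would pass 70% of its speed; a pose out of reach is approached as far as the arm can. A call with a number of a shift or a turn outside -1 to 1 is refused whole. A call with a gripper value outside its range is refused whole. The fingers move at their own pace and stop on an object; the grip force is fixed at half the most. Time passes only in rows, so rows that do not move let the fingers close, or fill a call up. It gives the time, the measured TCP pose, the force, the opening and the grip force at its end, in the units of the state.
- r.sense(): the state, without advancing time (a new reading comes with each control period).
- r.capture(name): name is "scene" or "top" or "wrist"; returns (picture, depth): 420x560x3 uint8, red, green, blue; 420x560 float32, m along the optical axis (not along the pixel's ray), 0 where there is no reading.
- r.get_calibration(name): a dict with "mtx" (3x3 intrinsics, pixels), "extrinsics" (4x4, takes a point from camera to world coordinates). Camera axes: x right, y up, looking along -z (the intrinsics and any distortion apply to the point x, -y, -z); pixel columns grow to the right and rows downward; lengths in m; the calibration is good to about 2 mm. A picture is of the moment at which its call begins: read the wrist's pose just before it. get_calibration takes no time and is no camera call; for the wrist camera it gives the pose at the moment of the call.
- r.finish_job(): hands the job in; it is judged then, once.
The state is a dict: "time_s": time; "joints": joint angles; "joint_velocities": joint speeds; "effort": joint torques, N m; "tcp_pos": TCP position; "ee_rot": TCP orientation; "wrist_force": force on the tool from outside, world axes, zero at the start; "moment": the same for the moment, N m; "gripper_width": opening from 0.0 (shut) to 1.0 (fully open); "gripper_force": force on a finger pad.
Only numpy, scipy, OpenCV 4.12 (cv2) and the standard library are available. Lean on these libraries where they do the work, as an engineer would, in place of code of your own. Each camera call takes 0.05 s, during which the arm holds its last target. There are 200 camera calls.

## Working session

There is one attempt and no reset: what is moved stays moved. The work goes in short steps, Python scripts to look and compute and a tool call to move; the robot and the scene stay as the last step left them, time stands still between calls to the robot, and variables do not carry over. Pictures are saved under pics/ and viewed, at most 11 in all, crops included, and the job is handed in when it is done.

Besides the shell and the picture viewer there is one more tool, called after ">>>" as name(argument=value, ...) on one line, values as JSON. jog_arm: Moves the arm, as the interface text tells. Scaled input: -1 to 1 covers 0.025 m each way for a shift and 8 degrees each way for a turn. Its arguments: {"type":"object","properties":{"plan":{"type":"string"}},"required":["plan"]}

```bash
mkdir -p pics; ls; python3 - <<'E'
from station import r
import cv2,numpy as np
for n in("scene","top"):
    im,d=r.capture(n);cv2.imwrite(f"pics/{n}0.png",im[:,:,::-1]);np.save(f"pics/{n}0.npy",d)
    c=r.get_calibration(n);np.savez(f"pics/{n}0cal.npz",**{k:np.array(c[k]) for k in("mtx","extrinsics")});print({k:np.round(v,4).tolist() if not isinstance(v,str) else v for k,v in c.items()})
s=r.sense();print(s)
E
```

```text
pics
{'mtx': [[468.6467, 0.0, 273.3578], [0.0, 468.6467, 205.538], [0.0, 0.0, 1.0]], 'extrinsics': [[0.3909, -0.5943, 0.7029, 1.487], [0.9204, 0.2552, -0.2961, -0.5368], [-0.0034, 0.7627, 0.6468, 0.9622], [0.0, 0.0, 0.0, 1.0]]}
{'mtx': [[482.1957, 0.0, 269.0508], [0.0, 482.1957, 213.7403], [0.0, 0.0, 1.0]], 'extrinsics': [[-0.0077, 0.982, -0.1889, 0.1837], [-0.9999, -0.0102, -0.0121, -0.104], [-0.0138, 0.1888, 0.9819, 1.6136], [0.0, 0.0, 0.0, 1.0]]}
{'time_s': 0.1, 'joints': array([ 8.70099732e+01,  2.20861410e+01,  3.88784175e-01, -2.42834608e-02,
       -6.84097678e+01, -1.48154526e+01]), 'joint_velocities': array([-0.06436411, -0.03839555,  0.28657014,  0.08484152,  0.07746482,
        0.03988204]), 'effort': array([ 7.88884863e-04, -3.91690457e+01,  1.87936753e+01,  4.23188657e+00,
        1.34632635e-02, -7.33904790e-05]), 'tcp_pos': array([0.19095314, 0.59456868, 0.22158194]), 'ee_rot': array([[ 9.52052364e-01, -3.05934722e-01, -4.91078466e-04],
       [-3.05935101e-01, -9.52050579e-01, -1.84654227e-03],
       [ 9.73898597e-05,  1.90824308e-03, -9.99998175e-01]]), 'wrist_force': array([ 0.62899045, -0.99010935,  0.6624243 ]), 'moment': array([0.04127957, 0.018019  , 0.02259701]), 'gripper_force': 0.0, 'gripper_width': 1.0017599577153007}
```

View pics/scene0.png

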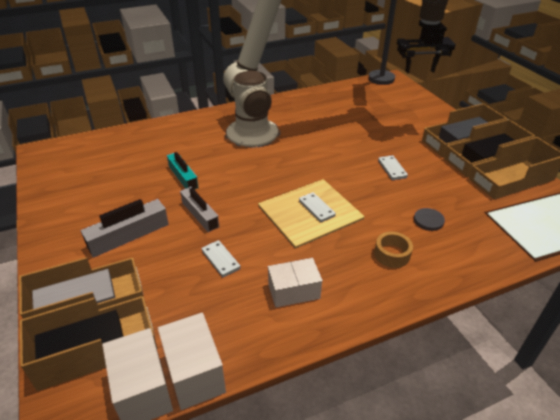

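View pics/top0.png

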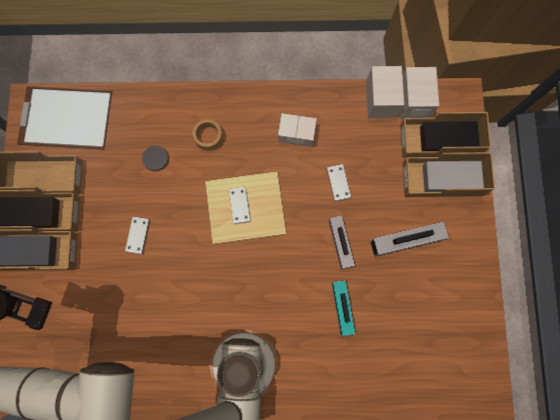

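Candidates in the top picture: the plates are at (137,236), (339,182) and, on the board, (239,205). Three things look like the straightedge: turquoise (344,308) is excluded, the long grey one (410,239) is too big, and the small grey one (342,243) is the one meant. Next I measure these and check with a crop.

```bash
cat > h.py <<'E'
import numpy as np,cv2
def cal(n):
    c=np.load(f"pics/{n}cal.npz");return c["mtx"],c["extrinsics"]
def ray(K,E,u,v):
    d=E[:3,:3]@np.array([(u-K[0,2])/K[0,0],-(v-K[1,2])/K[1,1],-1.]);return E[:3,3],d
def plane(K,E,u,v,z):
    o,d=ray(K,E,u,v);return o+d*(z-o[2])/d[2]
def cloud(K,E,D):
    v,u=np.mgrid[:D.shape[0],:D.shape[1]]
    p=np.stack([(u-K[0,2])/K[0,0]*D,-(v-K[1,2])/K[1,1]*D,-D],-1)
    return p@E[:3,:3].T+E[:3,3]
def snap(r,name):
    "take wrist picture, save with cal"
    c=r.get_calibration("wrist");im,d=r.capture("wrist")
    cv2.imwrite(f"pics/{name}.png",im[:,:,::-1]);np.save(f"pics/{name}.npy",d)
    np.savez(f"pics/{name}cal.npz",mtx=c["mtx"],extrinsics=c["extrinsics"]);return im,d,np.array(c["mtx"]),np.array(c["extrinsics"])
E
python3 - <<'E'
from h import *
B={"L":(120,210,155,262),"R":(322,158,358,208),"A":(225,182,254,227),"S":(326,210,360,273),"flange":(138,142,174,176),"tape":(188,118,228,155),"carton":(272,108,322,150),"big":(368,220,450,258)}
K,E=cal("top0");D=np.load("pics/top0.npy");P=cloud(K,E,D);im=cv2.imread("pics/top0.png")
for k,(a,b,c,d) in B.items():
    p=P[b:d,a:c].reshape(-1,3);g=im[b:d,a:c].reshape(-1,3)
    m=(p[:,2]>.006) if k not in"A" else p[:,2]>.020
    q=p[m];rc=cv2.minAreaRect((q[:,:2]*1000).astype(np.float32))
    zt=np.percentile(q[:,2],[50,95]);print(k,m.sum(),np.round(rc[0],1),np.round(rc[1],1),round(rc[2],1),zt.round(4),"bench",np.median(p[~m][:,2]).round(4))
s=cv2.imread("pics/scene0.png");c1=cv2.resize(im[150:330,320:460],None,fx=3,fy=3,interpolation=2);c2=cv2.resize(s[140:280,70:240],(400,330));
o=np.zeros((540,820,3),np.uint8);o[:540,:420]=c1;o[:330,420:820]=c2;cv2.imwrite("pics/crop1.png",o[:,:800])
E
```

```text
L 689 [358.5 151.5] [589.5 189.8] 73.5 [0.0139 0.0212] bench -0.0004
R 623 [ 419.9 -262.8] [136.9 552.5] 70.0 [0.0139 0.0208] bench -0.0005
A 585 [379.1 -13. ] [419.2 101.6] 11.4 [0.0267 0.0328] bench 0.0119
S 791 [ 313.  -276.5] [173.4 394.6] 60.6 [0.0477 0.0792] bench -0.0007
flange 572 [450.6 156.1] [731.  146.8] 32.9 [0.0149 0.0217] bench -0.0002
tape 532 [503.9  52.4] [699.  139.9] 14.7 [0.0392 0.0504] bench -0.0002
carton 1073 [ 528.1 -181.7] [171.5 689.4] 89.8 [0.0682 0.0753] bench -0.0005
big 1431 [ 351.3 -382.7] [166.5 628.7] 16.2 [0.0657 0.1081] bench -0.0008
```

View pics/crop1.png

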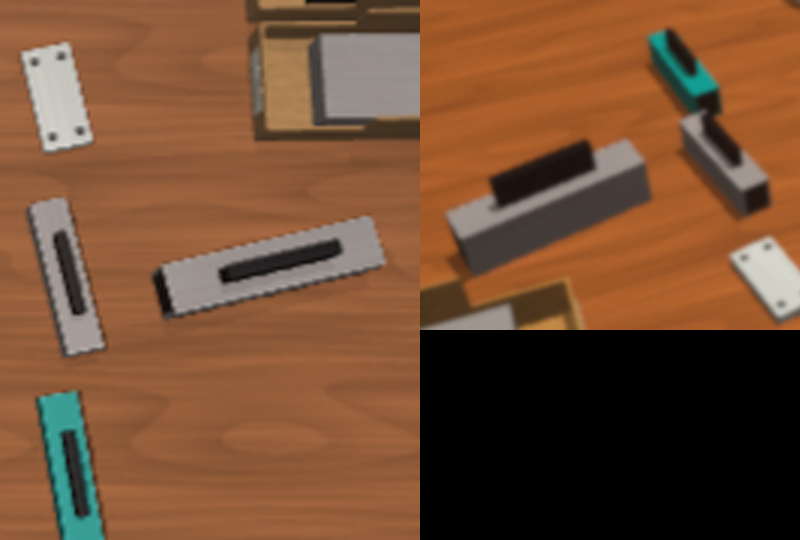

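The crop shows the small grey straightedge (top image 342,243) next to the long grey and turquoise ones, which confirms the choice. Next are robust poses from both views.

```bash
python3 - <<'E'
from h import *
def rep(nm,B,Z):
    K,E=cal(nm);D=np.load(f"pics/{nm}.npy");P=cloud(K,E,D)
    for k,(a,b,c,d) in B.items():
        z=Z[k];m=(abs(P[b:d,a:c,2]-z)<.006).astype(np.uint8)
        m=cv2.morphologyEx(m,cv2.MORPH_OPEN,np.ones((3,3)));n,l,st,_=cv2.connectedComponentsWithStats(m)
        m=l==1+np.argmax(st[1:,4]);q=P[b:d,a:c][m]
        rc=cv2.minAreaRect((q[:,:2]*1000).astype(np.float32));cc=q[:,:2].mean(0)*1e3
        w,V=np.linalg.eigh(np.cov(q[:,:2].T));ax=V[:,1]
        print(nm,k,"mean",cc.round(1),"rect",np.round(rc[0],1),np.round(rc[1],1),"ang",round(np.degrees(np.arctan2(ax[1],ax[0]))%180,1),"z",np.median(q[:,2]).round(4))
Z=dict(L=.015,R=.015,A=.027,S=.048,board=.012,flange=.015,tape=.045,carton=.07)
rep("top0",{"L":(120,210,155,262),"R":(322,158,358,208),"A":(225,182,254,227),"S":(326,210,360,273),"board":(198,165,292,250),"flange":(138,142,174,176),"tape":(188,118,228,155),"carton":(272,108,322,150)},Z)
rep("scene0",{"L":(370,148,415,185),"R":(195,235,245,280),"A":(293,188,340,226),"S":(175,180,222,235),"board":(255,178,365,246)},Z)
E
```

```text
top0 L mean [396. 361.] rect [392.9 363.4] [61.5 49.7] ang 18.0 z 0.0147
top0 R mean [ 601.3 -323.3] rect [ 601.2 -323.9] [119.7  56.1] ang 7.7 z 0.0146
top0 A mean [518.9  15.7] rect [521.3  14.9] [119.2  55.5] ang 10.1 z 0.0268
top0 S mean [ 342.5 -329.7] rect [ 353.6 -330.7] [90.4 39.3] ang 26.0 z 0.0474
top0 board mean [512.5  -7.1] rect [517.4  -3.6] [220.4 248.3] ang 138.7 z 0.0118
top0 flange mean [695.1 324.3] rect [694.8 326.6] [63.5 63.7] ang 1.1 z 0.0154
top0 tape mean [730.6 121.2] rect [730.5 121.9] [14.1 41.8] ang 93.7 z 0.0447
top0 carton mean [ 781.2 -185.5] rect [ 780.4 -183.5] [118.8  82. ] ang 78.5 z 0.0697
scene0 L mean [426.  357.7] rect [422.9 359. ] [ 59.7 128.4] ang 168.1 z 0.0147
scene0 R mean [ 603.8 -323.9] rect [ 599.9 -323.6] [124.3  58.2] ang 11.5 z 0.0148
scene0 A mean [524.4  14.3] rect [520.6  14.1] [123.8  60.1] ang 7.9 z 0.0268
scene0 S mean [ 409.2 -324.8] rect [ 392.5 -323.3] [172.3  42.6] ang 17.1 z 0.0479
scene0 board mean [526.8 -13.4] rect [517.1  -3.2] [227.6 256.8] ang 95.5 z 0.0117
```

>>> jog_arm(plan="1 0.52 0 0 0 0 -1;1 0.52 0 0 0 0 -1;1 0.52 0 0 0 0 -1;1 0.52 0 0 0 0 -1;1 0.52 0 0 0 0 -1;1 0.52 0 0 0 0 -1;1 0.52 0 0 0 0 -1;1 0.52 0 0 0 0 -1;1 0.52 0 0 0 0 -1;1 0.52 0 0 0 -0.7 -1")

```text
time_s: 1.1
tcp_pos: [0.3898, 0.3936, 0.2221]
ee_rot: [[0.978, -0.209, -0.001], [-0.209, -0.978, -0.001], [-0.001, 0.001, -1.0]]
wrist_force: [-0.3, 0.2, 0.3]
gripper_width: 1.004
gripper_force: 0.0
```

```bash
python3 - <<'E'
from station import r
from h import *
im,d,K,E=snap(r,"w1");s=r.sense();print(s["time_s"],s["tcp_pos"],s["ee_rot"].round(4),K,E.round(4))
np.savez("pics/w1tcp.npz",p=s["tcp_pos"],R=s["ee_rot"])
E
```

```text
1.15 [0.39161042 0.39123864 0.22214536] [[ 9.782e-01 -2.077e-01 -5.000e-04]
 [-2.077e-01 -9.782e-01 -2.200e-03]
 [-0.000e+00  2.200e-03 -1.000e+00]] [[368.0929187    0.         275.79833023]
 [  0.         368.0929187  206.241139  ]
 [  0.           0.           1.        ]] [[-2.076e-01  9.450e-01  2.528e-01  4.581e-01]
 [-9.782e-01 -2.007e-01 -5.340e-02  3.791e-01]
 [ 3.000e-04 -2.583e-01  9.661e-01  3.823e-01]
 [ 0.000e+00  0.000e+00  0.000e+00  1.000e+00]]
```

View pics/w1.png

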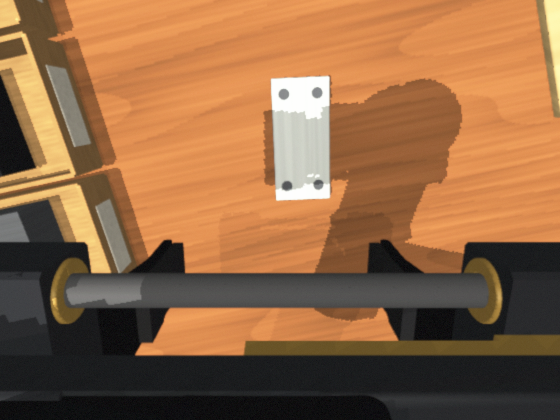

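The wrist view shows the loose left plate with corners near (272,79), (329,76), (330,198) and (276,200). I'll fit it with code.

```bash
cat >> h.py <<'E'
def fitrect(K,E,im_bgr,box,z,smax=45,vmin=110,R=None,p=None,save=None):
    "rect of low-saturation bright blob within box (u0,v0,u1,v1), on plane z; returns centre mm, size, long-axis angle, offset in tool frame"
    a,b,c,d=box;big=cv2.resize(im_bgr[b:d,a:c],None,fx=4,fy=4,interpolation=cv2.INTER_CUBIC)
    h=cv2.cvtColor(big,cv2.COLOR_BGR2HSV);m=((h[...,1]<smax)&(h[...,2]>vmin)).astype(np.uint8)
    m=cv2.morphologyEx(m,cv2.MORPH_OPEN,np.ones((7,7)));n,l,st,_=cv2.connectedComponentsWithStats(m)
    m=(l==1+np.argmax(st[1:,4])).astype(np.uint8)
    ct=max(cv2.findContours(m,cv2.RETR_EXTERNAL,cv2.CHAIN_APPROX_NONE)[0],key=cv2.contourArea)[:,0]
    w=np.array([plane(K,E,a+(u+.5)/4-.5,b+(v+.5)/4-.5,z)[:2] for u,v in ct])*1000
    rc=cv2.minAreaRect(w.astype(np.float32));bx=cv2.boxPoints(rc)
    e=bx[1]-bx[0];f=bx[2]-bx[1];e=e if np.hypot(*e)>np.hypot(*f) else f
    ang=(np.degrees(np.arctan2(e[1],e[0]))+90)%180-90
    print("rect",np.round(rc[0],1),np.round(rc[1],1),"ang",round(ang,2),end=" ")
    if R is not None:
        dl=np.r_[np.array(rc[0])/1e3-p[:2],0]@R;print("toolshift mm",(dl*1e3).round(1),"yaw tool x",round(np.degrees(np.arctan2(R[1,0],R[0,0])),2),end="")
    print();return np.array(rc[0]),ang
E
python3 - <<'E'
from h import *
K,E=cal("w1");t=np.load("pics/w1tcp.npz");im=cv2.imread("pics/w1.png")
for s in(35,50,70):fitrect(K,E,im,(240,50,360,225),.015,s,110,t["R"],t["p"])
P=cloud(K,E,np.load("pics/w1.npy"));print(np.median(P[100:180,285:320,2]),np.median(P[20:60,300:340,2]))
E
```

```text
rect [422.5 361. ] [ 55.3 118.9] ang -9.57 toolshift mm [36.5 23.1  0.1] yaw tool x -11.99
rect [422.6 361. ] [ 55.7 119.1] ang -9.56 toolshift mm [36.6 23.1  0.1] yaw tool x -11.99
rect [422.5 361. ] [ 56.1 119.4] ang -9.56 toolshift mm [36.5 23.2  0.1] yaw tool x -11.99
0.013162332564471746 -0.0019337083959242718
```

>>> jog_arm(plan="0.29 0.185 0.7 0 0 -0.3 -1;0.29 0.185 0.7 0 0 0 -1;0.29 0.185 0.7 0 0 0 -1;0.29 0.185 0.7 0 0 0 -1;0.29 0.185 0.7 0 0 0 -1;0 0 0.7 0 0 0 -1;0 0 0.7 0 0 0 -1;0 0 0.7 0 0 0 -1;0 0 0 0 0 0 -1;0 0 0 0 0 0 -1")

```text
time_s: 2.15
tcp_pos: [0.4209, 0.3656, 0.0825]
ee_rot: [[0.985, -0.17, -0.0], [-0.17, -0.985, -0.001], [-0.0, 0.001, -1.0]]
wrist_force: [-0.1, 0.4, 0.4]
gripper_width: 1.0
gripper_force: 0.0
```

```bash
python3 - <<'E'
from station import r
from h import *
for i in range(3):
    s=r.sense();print(s["time_s"],s["tcp_pos"].round(4),s["ee_rot"][:2,0].round(4))
    im,d,K,E=snap(r,"w2")
s=r.sense();np.savez("pics/w2tcp.npz",p=s["tcp_pos"],R=s["ee_rot"])
im=cv2.imread("pics/w2.png");R=s["ee_rot"];p=s["tcp_pos"]
# model corners of plate from first measurement
c=np.array([.4225,.361]);print("tool offset to 1st estimate mm",(np.r_[c-p[:2],0]@R*1e3).round(1),"yaw",np.degrees(np.arctan2(R[1,0],R[0,0])))
E
```

```text
2.15 [0.4209 0.3656 0.0825] [ 0.9854 -0.1702]
2.2 [0.4212 0.3661 0.0832] [ 0.9854 -0.1701]
2.25 [0.4213 0.3662 0.0835] [ 0.9854 -0.1701]
tool offset to 1st estimate mm [ 2.1  5.  -0. ] yaw -9.796125818328584
```

View pics/w2.png

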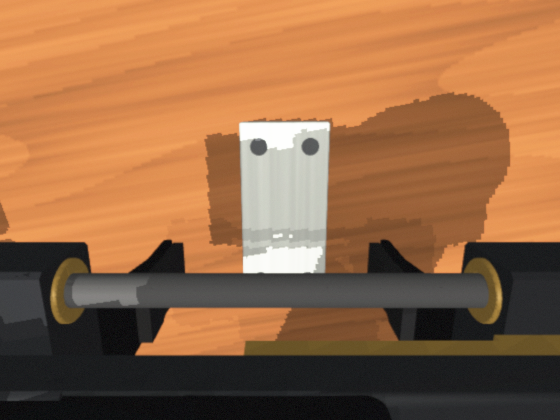

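The plate's top edge runs from column 240 to 330, so it sits about 5 mm right of the gripper centre (column 276). That agrees with the computed shift of (2, 5) mm.

>>> jog_arm(plan="0.08 0.2 0 0 0 0 -1;0 0 0.6 0 0 0 -1;0 0 0.8 0 0 0 -1;0 0 0.8 0 0 0 -1;0 0 0.7 0 0 0 -1;0 0 0.31 0 0 0 -1;0 0 0 0 0 0 -1;0 0 0 0 0 0 1;0 0 0 0 0 0 1;0 0 0 0 0 0 1")

```text
time_s: 3.3
tcp_pos: [0.4223, 0.3607, 0.0032]
ee_rot: [[0.985, -0.17, 0.001], [-0.17, -0.985, 0.001], [0.001, -0.002, -1.0]]
wrist_force: [0.1, 0.1, 0.4]
gripper_width: 0.811
gripper_force: 0.0
```

>>> jog_arm(plan="0 0 0 0 0 0 1;0 0 0 0 0 0 1;0 0 0 0 0 0 1;0 0 0 0 0 0 1;0 0 0 0 0 0 1;0 0 0 0 0 0 1;0 0 -0.5 0 0 0 1;0 0 -0.8 0 0 0 1;0 0 -0.9 0 0 0 1;0 0 -0.8 0 0 0 1")

```text
time_s: 4.3
tcp_pos: [0.4216, 0.3597, 0.0779]
ee_rot: [[0.985, -0.171, -0.001], [-0.171, -0.985, -0.001], [-0.001, 0.001, -1.0]]
wrist_force: [1.8, 0.2, -3.3]
gripper_width: 0.639
gripper_force: 30.0
```

>>> jog_arm(plan="0.1 0.4 -0.5 0 0 -0.15 1;0.2 0.8 -0.8 0 0 -0.25 1;0.25 1 -0.8 0 0 -0.27 1;0.26 1 -0.8 0 0 -0.27 1;0.26 1 -0.8 0 0 -0.27 1;0.26 1 -0.8 0 0 -0.27 1;0.26 1 -0.6 0 0 -0.27 1;0.26 1 -0.4 0 0 -0.27 1;0.2 1 -0.2 0 0 -0.27 1;0.1 1 0 0 0 0 1")

```text
time_s: 5.3
tcp_pos: [0.474, 0.1293, 0.2205]
ee_rot: [[0.989, 0.148, 0.0], [0.148, -0.989, 0.001], [0.0, -0.001, -1.0]]
wrist_force: [-0.9, 0.2, -2.6]
gripper_width: 0.639
gripper_force: 30.0
```

```bash
python3 - <<'E'
from station import r
from h import *
for i in range(5): im,d,K,E=snap(r,"w3")
s=r.sense();np.savez("pics/w3tcp.npz",p=s["tcp_pos"],R=s["ee_rot"]);print(s["time_s"],s["tcp_pos"].round(4),s["ee_rot"].round(4))
E
```

```text
5.55 [0.4736 0.1303 0.2194] [[ 9.891e-01  1.475e-01 -1.100e-03]
 [ 1.475e-01 -9.891e-01 -1.000e-04]
 [-1.100e-03 -0.000e+00 -1.000e+00]]
```

View pics/w3.png

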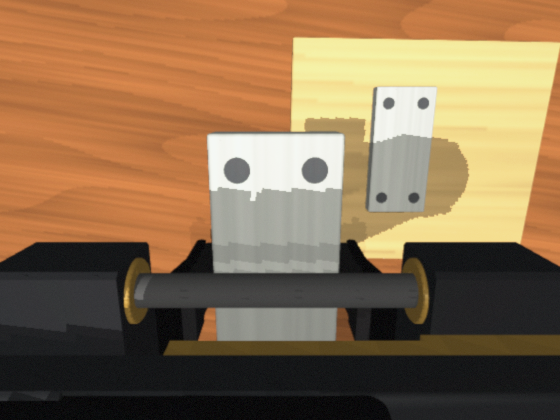

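The held plate is square in the jaws, with its front edge at row 132, columns 208–344. Plate_a has corners near (374,87), (437,88), (425,213) and (367,211).

```bash
cat > m3.py <<'E'
from h import *
import sys
nm,box,z=sys.argv[1],eval(sys.argv[2]),float(sys.argv[3])
K,E=cal(nm);t=np.load(f"pics/{nm}tcp.npz");R,p=t["R"],t["p"];im=cv2.imread(f"pics/{nm}.png")
for s in(40,60,80):fitrect(K,E,im,box,z,s,60,R,p)
if len(sys.argv)>4: # held plate front edge: rows by strongest vertical gradient in columns list
    zt=p[2]+.0118;g=cv2.cvtColor(im,cv2.COLOR_BGR2GRAY).astype(float)
    pts=[]
    for u in range(216,338,6):
        col=g[118:150,u];dv=np.diff(col);k=np.argmax(dv);a,b,c=dv[max(k-1,0)],dv[k],dv[min(k+1,len(dv)-1)];v=118+k+.5+.5*(a-c)/(a-2*b+c)
        w=plane(K,E,u,v,zt);pts.append((np.r_[w[:2]-p[:2],0]@R)[:2]*1e3)
    pts=np.array(pts);f=np.polyfit(pts[:,1],pts[:,0],1);print("front edge tool x mm at y=0:",f[1].round(2),"skew deg",np.degrees(f[0]).round(2))
    ed=[]
    for v in(140,150,160):
        row=g[v,195:360];dv=np.diff(row);print(v,195.5+np.argmax(dv[:40]),195.5+120+np.argmin(dv[120:]),[ (np.r_[plane(K,E,u,v,zt)[:2]-p[:2],0]@R*1e3).round(1)[1] for u in(195.5+np.argmax(dv[:40]),195.5+120+np.argmin(dv[120:]))])
P=cloud(K,E,np.load(f"pics/{nm}.npy"));b=box;print("z",np.median(P[(b[1]+b[3])//2-20:(b[1]+b[3])//2+20,(b[0]+b[2])//2-10:(b[0]+b[2])//2+10,2]))
E
python3 m3.py w3 "(355,70,455,225)" .027 h
```

```text
rect [520.1  17.8] [118.4  57.5] ang 8.27 toolshift mm [ 29.4 118.1  -0. ] yaw tool x 8.48
rect [520.1  17.8] [118.8  58.3] ang 8.31 toolshift mm [ 29.3 118.1  -0. ] yaw tool x 8.48
rect [520.1  17.7] [119.5  59.1] ang 8.25 toolshift mm [ 29.4 118.2  -0. ] yaw tool x 8.48
front edge tool x mm at y=0: 59.84 skew deg 0.08
140 206.5 343.5 [np.float64(-27.2), np.float64(27.4)]
150 207.5 343.5 [np.float64(-27.0), np.float64(27.5)]
160 207.5 342.5 [np.float64(-27.2), np.float64(27.3)]
z 0.025060722174557737
```

>>> jog_arm(plan="0 0.3 0.5 0 0 0.03 1;0 0.4 0.8 0 0 0 1;0 0.4 0.8 0 0 0 1;0 0.3 0.8 0 0 0 1;0 0.2 0.7 0 0 0 1;0 0.16 0.4 0 0 0 1;0 0 0 0 0 0 1;0 0 0 0 0 0 1;0 0 0 0 0 0 1;0 0 0 0 0 0 1")

```text
time_s: 6.55
tcp_pos: [0.4811, 0.0874, 0.1207]
ee_rot: [[0.99, 0.144, 0.002], [0.144, -0.99, 0.001], [0.002, -0.001, -1.0]]
wrist_force: [0.2, -0.5, -2.3]
gripper_width: 0.64
gripper_force: 30.0
```

```bash
python3 - <<'E'
from station import r
from h import *
im,d,K,E=snap(r,"w4")
s=r.sense();np.savez("pics/w4tcp.npz",p=s["tcp_pos"],R=s["ee_rot"]);print(s["time_s"],s["tcp_pos"].round(4),s["ee_rot"].round(4))
E
python3 m3.py w4 "(330,55,480,240)" .025 h
```

```text
6.6 [0.4809 0.0873 0.1206] [[ 9.895e-01  1.443e-01  1.500e-03]
 [ 1.443e-01 -9.895e-01  8.000e-04]
 [ 1.600e-03 -6.000e-04 -1.000e+00]]
rect [523.   22.4] [111.2  67.8] ang 8.42 toolshift mm [32.3 70.3  0. ] yaw tool x 8.3
rect [523.1  22.3] [111.3  68.1] ang 8.39 toolshift mm [32.3 70.4  0. ] yaw tool x 8.3
rect [523.2  22.1] [111.5  68.5] ang 8.42 toolshift mm [32.4 70.6  0. ] yaw tool x 8.3
front edge tool x mm at y=0: 60.09 skew deg 0.19
140 206.5 343.5 [np.float64(-27.9), np.float64(26.7)]
150 207.5 343.5 [np.float64(-27.7), np.float64(26.9)]
160 207.5 342.5 [np.float64(-27.9), np.float64(26.7)]
z 0.02509088972550269
```

View pics/w4.png

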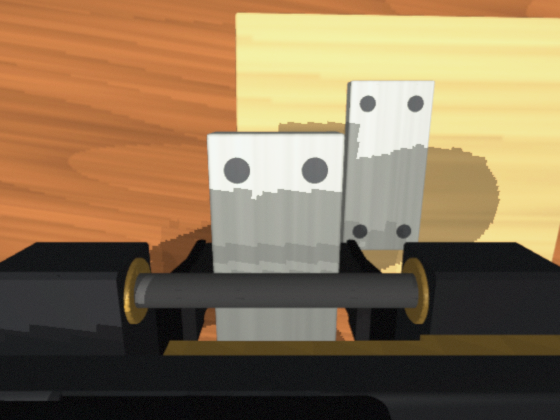

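Plate_a's bolt holes at (368,104), (415,104), (360,231) and (404,231), and the held plate's at (237,170) and (315,170), give the best relative fix.

```bash
cat > holes.py <<'E'
from h import *
def holes(nm,seeds,z,rad=14):
    K,E=cal(nm);t=np.load(f"pics/{nm}tcp.npz");R,p=t["R"],t["p"]
    g=cv2.cvtColor(cv2.imread(f"pics/{nm}.png"),cv2.COLOR_BGR2GRAY).astype(float);out=[]
    for u,v in seeds:
        w=g[v-rad:v+rad+1,u-rad:u+rad+1];lo,hi=w.min(),np.median(w)
        k=(w<(lo+hi)/2).astype(np.uint8);n,l,st,ce=cv2.connectedComponentsWithStats(k);i=l[rad,rad]
        a=np.clip((hi-w)/(hi-lo),0,1)*cv2.dilate((l==i).astype(np.uint8),np.ones((3,3)))
        yy,xx=np.mgrid[v-rad:v+rad+1,u-rad:u+rad+1];cu,cv_=(a*xx).sum()/a.sum(),(a*yy).sum()/a.sum()
        out.append((np.r_[plane(K,E,cu,cv_,z)[:2]-p[:2],0]@R)[:2]*1e3);print(nm,(u,v),st[i,4],round(cu,1),round(cv_,1),out[-1].round(2))
    return np.array(out),p,R
E
python3 - <<'E'
from holes import *
for nm,sA,sH in(("w3",[(388,103),(423,103),(381,198),(414,198)],[(237,170),(315,170)]),("w4",[(368,104),(415,104),(360,231),(404,231)],[(237,170),(315,170)])):
    p=np.load(f"pics/{nm}tcp.npz")["p"]
    A,_,R=holes(nm,sA,.0251,10);H,_,_=holes(nm,sH,p[2]+.0118-.0019,22)
    d=A[1]-A[0];h=H[1]-H[0]
    print("A centre",A.mean(0),"yaw(tool)",np.degrees(np.arctan2(d[0],d[1])),"long",np.degrees(np.arctan2(*(A[:2].mean(0)-A[2:].mean(0))[::-1])),"span",np.hypot(*d),np.hypot(*(A[0]-A[2])),"held front mid",H.mean(0),"shift",A[:2].mean(0)-H.mean(0),np.hypot(*h),np.degrees(np.arctan2(h[0],h[1])))
E
```

```text
w3 (388, 103) 101 388.3 102.9 [ 73.96 104.54]
w3 (423, 103) 103 422.9 102.9 [ 73.94 136.61]
w3 (381, 198) 88 381.0 197.3 [-16.05 104.49]
w3 (414, 198) 86 413.4 197.4 [-16.09 136.55]
w3 (237, 170) 531 236.4 170.2 [ 44.83 -15.8 ]
w3 (315, 170) 534 314.4 170.0 [44.91 16.32]
A centre [ 28.93815214 120.54434471] yaw(tool) -0.033322320255550625 long 0.0350031282481436 span 32.072601160759525 90.01237091387803 held front mid [44.8677973  0.2598787] shift [ 29.08227733 120.31196468] 32.12359062673341 0.146262199879909
w4 (368, 104) 192 367.3 103.3 [73.25 60.85]
w4 (415, 104) 190 415.2 103.3 [73.31 92.86]
w4 (360, 231) 129 359.4 231.1 [-16.87  60.92]
w4 (404, 231) 151 403.1 231.1 [-16.81  92.92]
w4 (237, 170) 533 236.4 170.2 [ 45.04 -16.53]
w4 (315, 170) 534 314.4 170.0 [45.17 15.67]
A centre [28.22106464 76.88862759] yaw(tool) 0.10236729034511602 long -0.04117936882481474 span 32.016450215197196 90.12285538801397 held front mid [45.10696866 -0.42828189] shift [28.17521239 77.28452335] 32.20117129478149 0.23501658557585148
```

>>> jog_arm(plan="0.2 0.5 0 0 0 0.015 1;0.3 0.8 0 0 0 0 1;0.3 0.8 0 0 0 0 1;0.25 0.7 0.2 0 0 0 1;0.078 0.288 0.6 0 0 0 1;0 0 0.8 0 0 0 1;0 0 0.8 0 0 0 1;0 0 0.7 0 0 0 1;0 0 0.2 0 0 0 1;0 0 0 0 0 0 1")

```text
time_s: 7.6
tcp_pos: [0.5194, 0.014, 0.0369]
ee_rot: [[0.99, 0.142, -0.001], [0.142, -0.99, -0.001], [-0.001, 0.0, -1.0]]
wrist_force: [0.5, -0.5, -2.1]
gripper_width: 0.641
gripper_force: 30.0
```

```bash
python3 - <<'E'
from station import r
s=r.sense();print(s["time_s"],s["tcp_pos"].round(4),s["wrist_force"].round(1))
E
```

```text
7.6 [0.5194 0.014  0.0369] [ 0.5 -0.5 -2.1]
```

>>> jog_arm(plan="0 0 0 0 0 0 1;0 0 0 0 0 0 1;0 0 0.06 0 0 0 1;0 0 0.06 0 0 0 1;0 0 0.05 0 0 0 1;0 0 0.04 0 0 0 1;0 0 0.03 0 0 0 1;0 0 0.02 0 0 0 1;0 0 0 0 0 0 1;0 0 0 0 0 0 1")

```text
time_s: 8.6
tcp_pos: [0.5194, 0.0145, 0.0308]
ee_rot: [[0.99, 0.142, 0.0], [0.142, -0.99, -0.0], [0.0, 0.0, -1.0]]
wrist_force: [0.4, -1.0, -3.0]
gripper_width: 0.642
gripper_force: 30.0
```

>>> jog_arm(plan="0.015 -0.015 0 0 0 0 1;0 0 0.012 0 0 0 1;0 0 0.012 0 0 0 1;0 0 0.012 0 0 0 1;0 0 0.012 0 0 0 1;0 0 0 0 0 0 1;0 0 0 0 0 0 1;0 0 0 0 0 0 1;0 0 0 0 0 0 1;0 0 0 0 0 0 1")

```text
time_s: 9.6
tcp_pos: [0.5197, 0.0149, 0.0297]
ee_rot: [[0.99, 0.142, 0.0], [0.142, -0.99, 0.0], [0.0, 0.0, -1.0]]
wrist_force: [-0.9, 0.6, -0.8]
gripper_width: 0.64
gripper_force: 30.0
```

>>> jog_arm(plan="0 0 0.012 0 0 0 1;0 0 0 0 0 0 1;0 0 0 0 0 0 -0.6;0 0 0 0 0 0 -0.6;0 0 0 0 0 0 -0.6;0 0 0 0 0 0 -0.6;0 0 0 0 0 0 -0.6;0 0 0.25 0 0 0 -0.6;0 0 0.22 0 0 0 -0.6;0 0 0 0 0 0 -0.6")

```text
time_s: 10.6
tcp_pos: [0.5189, 0.0147, 0.0164]
ee_rot: [[0.99, 0.142, -0.002], [0.142, -0.99, -0.001], [-0.002, 0.0, -1.0]]
wrist_force: [-0.3, -0.5, 0.6]
gripper_width: 0.802
gripper_force: 0.0
```

>>> jog_arm(plan="0 0 0 0 0 0 1;0 0 0 0 0 0 1;0 0 0 0 0 0 1;0 0 0 0 0 0 1;0 0 0 0 0 0 1;0 0 0 0 0 0 -1;0 0 0 0 0 0 -1;0 0 0 0 0 0 -1;0 0 0 0 0 0 -1;0 0 0 0 0 0 -1")

```text
time_s: 11.6
tcp_pos: [0.5197, 0.0149, 0.0176]
ee_rot: [[0.99, 0.142, -0.0], [0.142, -0.99, 0.0], [-0.0, -0.0, -1.0]]
wrist_force: [0.4, -0.2, 0.6]
gripper_width: 0.97
gripper_force: 0.0
```

>>> jog_arm(plan="0 0 -0.5 0 0 0 -1;0 0 -0.9 0 0 0 -1;0 0 -1 0 0 0 -1;-0.2 0 -1 0 0 0 -1;-0.3 0 -1 0 0 0 -1;-0.3 0 -1 0 0 0 -1;-0.25 0 -1 0 0 0 -1;-0.15 0 -0.9 0 0 0 -1;0 0 -0.6 0 0 0 -1;0 0 -0.1 0 0 0 -1")

```text
time_s: 12.6
tcp_pos: [0.4909, 0.0109, 0.2197]
ee_rot: [[0.99, 0.142, 0.005], [0.142, -0.99, 0.001], [0.005, -0.001, -1.0]]
wrist_force: [0.1, -0.3, -0.3]
gripper_width: 1.003
gripper_force: 0.0
```

```bash
cat > look.py <<'E'
import sys
from station import r
from h import *
nm=sys.argv[1];s=r.sense();snap(r,nm)
np.savez(f"pics/{nm}tcp.npz",p=s["tcp_pos"],R=s["ee_rot"]);print(s["time_s"],s["tcp_pos"].round(4),s["ee_rot"][:,0].round(4))
E
python3 look.py w5; python3 - <<'E'
from h import *
import cv2
# auto-hole find: expected pixels of pile holes
K,E=cal("w5");t=np.load("pics/w5tcp.npz")
def proj(X):
    c=E[:3,:3].T@(np.array(X)-E[:3,3]);return (K[0,0]*c[0]/-c[2]+K[0,2],K[1,1]*-c[1]/-c[2]+K[1,2])
a=np.radians(8.25);xa=np.array([np.cos(a),np.sin(a)]);ya=np.array([xa[1],-xa[0]]);c=np.array([.5198,.0153])
S=[tuple(int(round(q)) for q in proj([*(c+sx*.045*xa+sy*.016*ya),.040])) for sx,sy in((1,-1),(1,1),(-1,-1),(-1,1))];print(S)
from holes import *
A,p,R=holes("w5",S,.0401,11)
d=A[1]-A[0];cc=A.mean(0)/1e3;print("centre world",(p+R@np.r_[cc,0])[:2].round(4),"long yaw",np.degrees(np.arctan2(R[1,0],R[0,0]))-np.degrees(np.arctan2(*(A[:2].mean(0)-A[2:].mean(0))[::-1])))
# A from w3,w4 again in world
for nm,s in(("w3",[(388,103),(423,103),(381,198),(414,198)]),("w4",[(368,104),(415,104),(360,231),(404,231)])):
    A,p,R=holes(nm,s,.0251,10);K,E=cal(nm);print(nm,(p+R@np.r_[A.mean(0)/1e3,0])[:2].round(4))
D=cloud(K,E,np.load("pics/w5.npy"))
E
```

```text
12.6 [0.4909 0.0109 0.2197] [0.9898 0.1421 0.0046]
[(258, 104), (294, 104), (259, 202), (293, 202)]
w5 (258, 104) 112 257.9 103.9 [ 74.11 -16.39]
w5 (294, 104) 110 293.8 103.9 [74.2 15.6]
w5 (259, 202) 93 259.1 202.1 [-15.95 -16.17]
w5 (293, 202) 95 292.8 202.0 [-15.84  15.88]
centre world [0.5197 0.0153] long yaw 8.328314953399612
w3 (388, 103) 101 388.3 102.9 [ 73.96 104.54]
w3 (423, 103) 103 422.9 102.9 [ 73.94 136.61]
w3 (381, 198) 88 381.0 197.3 [-16.05 104.49]
w3 (414, 198) 86 413.4 197.4 [-16.09 136.55]
w3 [0.52   0.0154]
w4 (368, 104) 192 367.3 103.3 [73.25 60.85]
w4 (415, 104) 190 415.2 103.3 [73.31 92.86]
w4 (360, 231) 129 359.4 231.1 [-16.87  60.92]
w4 (404, 231) 151 403.1 231.1 [-16.81  92.92]
w4 [0.52   0.0153]
```

View pics/w5.png

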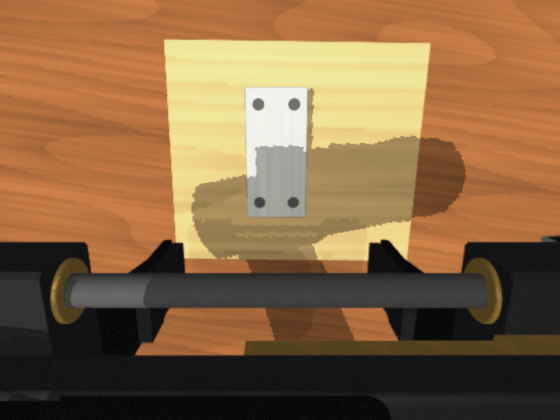

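The pile of two is square: plate B's holes and plate A's earlier position agree within 0.3 mm, with the top holes at (258,104), (294,104), (259,202) and (293,202). Now to the right-hand plate.

>>> jog_arm(plan="0.09 0.5 0 0 0 0 -1;0.09 0.9 0 0 0 0 -1;0.09 1 0 0 0 0 -1;0.09 1 0 0 0 0 -1;0.09 1 0 0 0 0 -1;0.09 1 0 0 0 0 -1;0.09 1 0 0 0 0 -1;0.09 1 0 0 0 0 -1;0.09 1 0 0 0 0 -1;0.09 1 0 0 0 0 -1")

```text
time_s: 13.65
tcp_pos: [0.545, -0.2205, 0.2156]
ee_rot: [[0.99, 0.141, -0.003], [0.141, -0.99, 0.001], [-0.003, -0.001, -1.0]]
wrist_force: [1.0, 0.9, 0.3]
gripper_width: 1.0
gripper_force: 0.0
```

>>> jog_arm(plan="0.09 1 0.3 0 0 0 -1;0.09 1 0.6 0 0 0 -1;0.09 1 0.7 0 0 0 -1;0.09 0.9 0.7 0 0 0 -1;0 0.5 0.4 0 0 0 -1;0 0.07 0.1 0 0 0 -1;0 0 0 0 0 0 -1;0 0 0 0 0 0 -1;0 0 0 0 0 0 -1;0 0 0 0 0 0 -1")

```text
time_s: 14.65
tcp_pos: [0.5708, -0.3275, 0.1487]
ee_rot: [[0.99, 0.143, 0.002], [0.143, -0.99, -0.001], [0.002, 0.001, -1.0]]
wrist_force: [0.2, 0.5, -0.0]
gripper_width: 0.999
gripper_force: 0.0
```

```bash
python3 look.py w6; cat > seed.py <<'E'
from holes import *
import sys
def proj(K,E,X):
    c=E[:3,:3].T@(np.array(X)-E[:3,3]);return (K[0,0]*c[0]/-c[2]+K[0,2],K[1,1]*-c[1]/-c[2]+K[1,2])
def plate(nm,c,yaw,z,rad=12):
    K,E=cal(nm);a=np.radians(yaw);xa=np.array([np.cos(a),np.sin(a)]);ya=np.array([xa[1],-xa[0]])
    S=[tuple(int(round(q)) for q in proj(K,E,[*(np.array(c)+sx*.045*xa+sy*.016*ya),z])) for sx,sy in((1,-1),(1,1),(-1,-1),(-1,1))]
    A,p,R=holes(nm,S,z,rad);print("centre tool mm",A.mean(0).round(2),"world",(p+R@np.r_[A.mean(0)/1e3,0])[:2].round(4),"turn tool z deg",round(np.degrees(np.arctan2(*(A[:2].mean(0)-A[2:].mean(0))[::-1])),2))
E
python3 m3.py w6 "(215,50,345,238)" .013
python3 - <<'E'
from seed import *
plate("w6",(.601,-.3235),9.5,.013,14)
E
```

```text
14.65 [ 0.5708 -0.3275  0.1487] [0.9897 0.1429 0.0017]
rect [ 598.8 -323.8] [119.1  55.4] ang 11.41 toolshift mm [28.2  0.3  0. ] yaw tool x 8.22
rect [ 598.8 -323.9] [119.5  55.9] ang 11.4 toolshift mm [28.2  0.4  0. ] yaw tool x 8.22
rect [ 598.8 -323.9] [119.9  56.2] ang 11.4 toolshift mm [28.2  0.4  0. ] yaw tool x 8.22
z 0.013173467657378729
w6 (255, 101) 155 252.7 105.2 [ 72.08 -18.14]
w6 (296, 100) 152 294.0 102.8 [73.89 13.86]
w6 (258, 213) 121 260.3 216.4 [-17.86 -13.09]
w6 (297, 212) 120 298.5 214.4 [-16.04  18.94]
centre tool mm [28.02  0.4 ] world [ 0.5986 -0.3239] turn tool z deg -3.22
```

>>> jog_arm(plan="0.6 0.016 0.4 0 0 0 -1;0.524 0 0.9 0 0 0 -1;0 0 1 0 0 -0.4 -1;0 0 1 0 0 0 -1;0 0 1 0 0 0 -1;0 0 0.8 0 0 0 -1;0 0 0.5 0 0 0 -1;0 0 0.23 0 0 0 -1;0 0 0 0 0 0 -1;0 0 0 0 0 0 1")

```text
time_s: 15.7
tcp_pos: [0.5992, -0.3247, 0.0026]
ee_rot: [[0.98, 0.197, 0.002], [0.197, -0.98, -0.001], [0.002, 0.001, -1.0]]
wrist_force: [0.3, -0.7, 0.1]
gripper_width: 0.963
gripper_force: 0.0
```

>>> jog_arm(plan="0 0 0 0 0 0 1;0 0 0 0 0 0 1;0 0 0 0 0 0 1;0 0 0 0 0 0 1;0 0 0 0 0 0 1;0 0 0 0 0 0 1;0 0 0 0 0 0 1;0 0 0 0 0 0 1;0 0 0 0 0 0 1;0 0 0 0 0 0 1")

```text
time_s: 16.7
tcp_pos: [0.5983, -0.3246, 0.002]
ee_rot: [[0.98, 0.197, 0.0], [0.197, -0.98, -0.0], [0.0, 0.0, -1.0]]
wrist_force: [-1.2, 1.0, 1.5]
gripper_width: 0.641
gripper_force: 30.0
```

>>> jog_arm(plan="0 0 -0.4 0 0 0 1;0 0 -0.8 0 0 0.38 1;-0.1 -0.4 -1 0 0 0 1;-0.2 -0.8 -1 0 0 0 1;-0.2 -0.9 -1 0 0 0 1;-0.2 -1 -0.8 0 0 0 1;-0.2 -1 -0.5 0 0 0 1;-0.2 -1 0 0 0 0 1;-0.2 -1 0 0 0 0 1;-0.2 -1 0 0 0 0 1")

```text
time_s: 17.7
tcp_pos: [0.5344, -0.1532, 0.1391]
ee_rot: [[0.99, 0.144, -0.001], [0.144, -0.99, 0.001], [-0.001, -0.001, -1.0]]
wrist_force: [0.7, 0.9, -3.8]
gripper_width: 0.641
gripper_force: 30.0
```

>>> jog_arm(plan="-0.2 -1 0 0 0 0 1;-0.2 -1 0 0 0 0 1;-0.2 -0.9 0 0 0 0 1;-0.2 -0.7 0 0 0 0 1;-0.18 -0.5 0 0 0 0 1;0 -0.3 0 0 0 0 1;0 0 0 0 0 0 1;0 0 0 0 0 0 1;0 0 0 0 0 0 1;0 0 0 0 0 0 1")

```text
time_s: 18.7
tcp_pos: [0.4955, -0.0495, 0.1391]
ee_rot: [[0.99, 0.144, -0.0], [0.144, -0.99, -0.0], [-0.0, 0.0, -1.0]]
wrist_force: [-0.1, -0.3, -2.6]
gripper_width: 0.636
gripper_force: 30.0
```

```bash
python3 look.py w7; python3 - <<'E'
from seed import *
plate("w7",(.5197,.0153),8.3,.0401,11)
p=np.load("pics/w7tcp.npz")["p"];H,_,_=holes("w7",[(237,170),(315,170)],p[2]+.0125-.0019,22);h=H[1]-H[0];print(H.mean(0),np.degrees(np.arctan2(h[0],h[1])))
E
```

```text
18.7 [ 0.4955 -0.0495  0.1391] [ 9.896e-01  1.436e-01 -2.000e-04]
w7 (163, 95) 207 162.5 94.8 [ 78.2  -76.76]
w7 (210, 95) 201 209.9 94.9 [ 78.23 -44.73]
w7 (172, 222) 155 172.0 222.5 [-11.98 -76.74]
w7 (215, 222) 512 209.0 224.1 [-13.23 -49.47]
centre tool mm [ 32.8  -61.93] world [0.5191 0.0165] turn tool z deg 1.49
w7 (237, 170) 544 236.4 169.5 [ 45.37 -16.35]
w7 (315, 170) 545 314.8 169.5 [45.43 15.82]
[45.39955376 -0.26625574] 0.11674923207471662
```

>>> jog_arm(plan="0.25 -0.4 0 0 0 0 1;0.35 -0.7 0 0 0 0 1;0.35 -0.7 0 0 0 0 1;0.25 -0.4 0.2 0 0 0 1;0.114 -0.216 0.6 0 0 0 1;0 0 0.8 0 0 0 1;0 0 0.8 0 0 0 1;0 0 0.7 0 0 0 1;0 0 0.4 0 0 0 1;0 0 0.06 0 0 0 1")

```text
time_s: 19.75
tcp_pos: [0.5184, 0.0154, 0.0489]
ee_rot: [[0.989, 0.145, -0.003], [0.145, -0.99, -0.001], [-0.003, 0.001, -1.0]]
wrist_force: [-1.1, 0.4, -3.2]
gripper_width: 0.638
gripper_force: 30.0
```

>>> jog_arm(plan="0 0 0 0 0 0 1;0 0 0 0 0 0 1;0 0 0.06 0 0 0 1;0 0 0.05 0 0 0 1;0 0 0.04 0 0 0 1;0 0 0.03 0 0 0 1;0 0 0.01 0 0 0 1;0 0 0 0 0 0 1;0 0 0 0 0 0 1;0 0 0 0 0 0 1")

```text
time_s: 20.75
tcp_pos: [0.5192, 0.0155, 0.0456]
ee_rot: [[0.989, 0.145, 0.0], [0.145, -0.989, 0.0], [0.0, -0.0, -1.0]]
wrist_force: [0.3, -0.2, -2.9]
gripper_width: 0.643
gripper_force: 30.0
```

>>> jog_arm(plan="0 0.01 0.02 0 0 0 1;0 0 0.02 0 0 0 1;0 0 0.012 0 0 0 1;0 0 0.008 0 0 0 1;0 0 0 0 0 0 1;0 0 0 0 0 0 1;0 0 0 0 0 0 1;0 0 0 0 0 0 1;0 0 0 0 0 0 1;0 0 0 0 0 0 1")

```text
time_s: 21.75
tcp_pos: [0.5192, 0.0152, 0.0441]
ee_rot: [[0.989, 0.145, 0.0], [0.145, -0.989, -0.0], [0.0, 0.0, -1.0]]
wrist_force: [0.3, 0.8, -2.4]
gripper_width: 0.637
gripper_force: 30.0
```

>>> jog_arm(plan="0 0 0.012 0 0 0 1;0 0 0.012 0 0 0 1;0 0 0.012 0 0 0 1;0 0 0 0 0 0 1;0 0 0 0 0 0 1;0 0 0 0 0 0 1;0 0 0 0 0 0 1;0 0 0 0 0 0 1;0 0 0 0 0 0 1;0 0 0 0 0 0 1")

```text
time_s: 22.75
tcp_pos: [0.5192, 0.0152, 0.0439]
ee_rot: [[0.989, 0.145, 0.0], [0.145, -0.989, -0.0], [0.0, 0.0, -1.0]]
wrist_force: [-3.8, 0.3, 5.2]
gripper_width: 0.638
gripper_force: 30.0
```

>>> jog_arm(plan="0 0 0 0 0 0 -0.6;0 0 0 0 0 0 -0.6;0 0 0 0 0 0 -0.6;0 0 0 0 0 0 -0.6;0 0 0 0 0 0 -0.6;0 0 0.4 0 0 0 -0.6;0 0 0.4 0 0 0 -0.6;0 0 0.2 0 0 0 -0.6;0 0 0 0 0 0 -0.6;0 0 0 0 0 0 1")

```text
time_s: 23.75
tcp_pos: [0.5191, 0.0152, 0.0178]
ee_rot: [[0.989, 0.145, -0.001], [0.145, -0.989, -0.0], [-0.001, 0.0, -1.0]]
wrist_force: [0.0, -0.6, -0.0]
gripper_width: 0.766
gripper_force: 0.0
```

>>> jog_arm(plan="0 0 0 0 0 0 1;0 0 0 0 0 0 1;0 0 0 0 0 0 1;0 0 0 0 0 0 1;0 0 0 0 0 0 -1;0 0 0 0 0 0 -1;0 0 0 0 0 0 -1;0 0 0 0 0 0 -1;0 0 0 0 0 0 -1;0 0 0 0 0 0 -1")

```text
time_s: 24.75
tcp_pos: [0.5191, 0.0152, 0.0181]
ee_rot: [[0.989, 0.145, -0.0], [0.145, -0.989, -0.0], [-0.0, 0.0, -1.0]]
wrist_force: [0.1, 0.5, 0.0]
gripper_width: 0.987
gripper_force: 0.0
```

>>> jog_arm(plan="0 0 -0.5 0 0 0 -1;0 0 -0.9 0 0 0 -1;0 0 -1 0 0 0 -1;-0.2 0 -1 0 0 0 -1;-0.3 0 -1 0 0 0 -1;-0.3 0 -1 0 0 0 -1;-0.25 0 -1 0 0 0 -1;-0.15 0 -0.9 0 0 0 -1;0 0 -0.6 0 0 0 -1;0 0 -0.1 0 0 0 -1")

```text
time_s: 25.75
tcp_pos: [0.4904, 0.0112, 0.2203]
ee_rot: [[0.989, 0.145, 0.005], [0.145, -0.989, 0.001], [0.005, -0.001, -1.0]]
wrist_force: [0.0, -1.2, 0.3]
gripper_width: 1.002
gripper_force: 0.0
```

```bash
python3 look.py w8; python3 - <<'E'
from seed import *
plate("w8",(.5197,.0153),8.3,.0551,11)
E
```

```text
25.75 [0.4904 0.0112 0.2203] [0.9894 0.1448 0.0047]
w8 (258, 103) 124 257.2 103.2 [ 74.48 -16.27]
w8 (295, 103) 123 294.8 103.2 [74.55 15.77]
w8 (259, 205) 103 258.5 205.4 [-15.55 -16.11]
w8 (294, 205) 104 293.5 205.5 [-15.53  15.96]
centre tool mm [29.49 -0.17] world [0.5195 0.0156] turn tool z deg -0.11
```

>>> jog_arm(plan="-0.3 0.5 0 0 0 -0.1 -1;-0.5 0.9 0 0 0 -0.1 -1;-0.55 1 0 0 0 -0.1 -1;-0.55 1 0 0 0 -0.1 -1;-0.55 1 0 0 0 -0.1 -1;-0.55 1 0 0 0 -0.1 -1;-0.55 1 0 0 0 0 -1;-0.55 1 0 0 0 0 -1;-0.55 1 0 0 0 0 -1;-0.55 1 0 0 0 0 -1")

```text
time_s: 26.8
tcp_pos: [0.4084, -0.2462, 0.2167]
ee_rot: [[0.974, 0.227, -0.002], [0.227, -0.974, 0.001], [-0.002, -0.001, -1.0]]
wrist_force: [-0.2, 0.7, -0.2]
gripper_width: 1.001
gripper_force: 0.0
```

>>> jog_arm(plan="-0.55 1 0 0 0 0 -1;-0.5 1 0 0 0 0 -1;-0.4 0.8 0 0 0 0 -1;-0.2 0.5 0 0 0 0 -1;0 0 0 0 0 0 -1;0 0 0 0 0 0 -1;0 0 0 0 0 0 -1;0 0 0 0 0 0 -1;0 0 0 0 0 0 -1;0 0 0 0 0 0 -1")

```text
time_s: 27.8
tcp_pos: [0.3882, -0.3347, 0.2183]
ee_rot: [[0.974, 0.228, 0.0], [0.228, -0.974, -0.0], [0.0, 0.0, -1.0]]
wrist_force: [0.2, -0.3, 0.2]
gripper_width: 1.001
gripper_force: 0.0
```

```bash
python3 look.py w9
```

```text
27.8 [ 0.3882 -0.3347  0.2183] [9.738e-01 2.276e-01 3.000e-04]
```

View pics/w9.png

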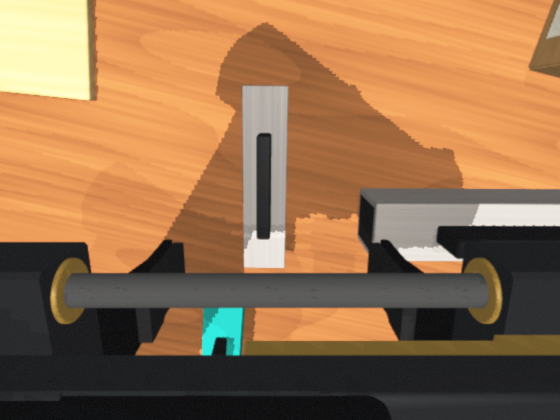

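The small grey straightedge shows corners at (243,86), (288,86), (284,267) and (245,267), with its rib from (257,133) to (271,238). The long one starts at about column 360, clear of the fingers.

```bash
python3 m3.py w9 "(230,70,300,271)" .046; python3 - <<'E'
from h import *
K,E=cal("w9");t=np.load("pics/w9tcp.npz");R,p=t["R"],t["p"];im=cv2.imread("pics/w9.png")
g=cv2.cvtColor(im,cv2.COLOR_BGR2GRAY).astype(float)
def T(u,v,z):return ((np.r_[plane(K,E,u,v,z)[:2]-p[:2],0])@R*1e3).round(1)[:2]
for v in(100,150,180,210,225):
    dv=np.diff(g[v,235:298]);l=235.5+np.argmin(dv[18:28])+18;rr=235.5+28+np.argmax(dv[28:40]);print(v,"rib",l,rr,T(l,v,.076),T(rr,v,.076))
D=np.load("pics/w9.npy");P=cloud(K,E,D);print(np.median(P[100:125,250:282,2]),np.median(P[145:225,261:267,2]),"big",np.median(P[205:220,420:440,2]),np.median(P[238:248,470:540,2]), T(375,205,.064),T(440,235,.105))
for v in(140,141): print(T(264,134,.076),T(264,238,.076))
E
```

```text
rect [ 389.7 -323.2] [168.9  39.4] ang 12.46 toolshift mm [  4.1 -10.8  -0. ] yaw tool x 13.16
rect [ 389.7 -323.3] [169.4  40.1] ang 12.36 toolshift mm [  4.  -10.8  -0. ] yaw tool x 13.16
rect [ 389.7 -323.3] [169.8  40.6] ang 12.35 toolshift mm [  4.  -10.8  -0. ] yaw tool x 13.16
z 0.07553502065762863
100 rib 255.5 263.5 [ 75.9 -16.4] [ 75.9 -10.1]
150 rib 256.5 270.5 [ 36.7 -16.1] [36.7 -4.6]
180 rib 256.5 270.5 [ 11.7 -16.4] [11.8 -4.7]
210 rib 256.5 270.5 [-14.2 -16.7] [-14.2  -4.7]
225 rib 256.5 270.5 [-27.7 -16.8] [-27.6  -4.8]
0.04619682340265857 0.0761031142984456 big 0.06432402959513464 0.2916747166109911 [-12.8  87.4] [-26.3 128.8]
[49.5 -9.8] [-39.5 -10.4]
[49.5 -9.8] [-39.5 -10.4]
```

>>> jog_arm(plan="0.08 -0.2 0.4 0 0 0.094 0;0.08 -0.228 0.8 0 0 0 0;0 0 1 0 0 0 0;0 0 1 0 0 0 0;0 0 1 0 0 0 0;0 0 1 0 0 0 0;0 0 0.8 0 0 0 0;0 0 0.45 0 0 0 0;0 0 0.16 0 0 0 0;0 0 0 0 0 0 0")

```text
time_s: 28.85
tcp_pos: [0.3896, -0.3236, 0.0527]
ee_rot: [[0.977, 0.214, -0.001], [0.214, -0.977, 0.0], [-0.001, -0.0, -1.0]]
wrist_force: [-0.4, -0.0, -0.1]
gripper_width: 0.498
gripper_force: 0.0
```

>>> jog_arm(plan="0 0 0 0 0 0 1;0 0 0 0 0 0 1;0 0 0 0 0 0 1;0 0 0 0 0 0 1;0 0 0 0 0 0 1;0 0 0 0 0 0 1;0 0 0 0 0 0 1;0 0 0 0 0 0 1;0 0 0 0 0 0 1;0 0 0 0 0 0 1")

```text
time_s: 29.85
tcp_pos: [0.3897, -0.3237, 0.0531]
ee_rot: [[0.977, 0.214, 0.0], [0.214, -0.977, -0.0], [0.0, 0.0, -1.0]]
wrist_force: [-1.6, 1.3, 2.7]
gripper_width: 0.134
gripper_force: 30.0
```

>>> jog_arm(plan="0 0 -0.5 0 0 0 1;0 0 -1 0 0 0.25 1;0 0 -0.8 0 0 0.25 1;0.28 -0.4 0 0 0 0 1;0.57 -0.8 0 0 0 0 1;0.71 -1 0 0 0 0 1;0.71 -1 0 0 0 0 1;0.71 -1 0 0 0 0 1;0.71 -1 0 0 0 0 1;0.71 -1 0 0 0 0 1")

```text
time_s: 30.85
tcp_pos: [0.4747, -0.1524, 0.1082]
ee_rot: [[0.989, 0.145, -0.004], [0.145, -0.989, 0.001], [-0.004, -0.002, -1.0]]
wrist_force: [0.3, 0.0, -5.4]
gripper_width: 0.136
gripper_force: 30.0
```

>>> jog_arm(plan="0.71 -1 0 0 0 0 1;0.71 -1 0 0 0 0 1;0.64 -0.9 0 0 0 0 1;0.43 -0.6 0 0 0 0 1;0.226 -0.32 0 0 0 0 1;0 0 0 0 0 0 1;0 0 0 0 0 0 1;0 0 0 0 0 0 1;0 0 0 0 0 0 1;0 0 0 0 0 0 1")

```text
time_s: 31.85
tcp_pos: [0.5289, -0.0506, 0.1105]
ee_rot: [[0.99, 0.144, 0.0], [0.144, -0.99, 0.0], [0.0, -0.0, -1.0]]
wrist_force: [-1.1, -0.0, -5.0]
gripper_width: 0.139
gripper_force: 30.0
```

```bash
python3 look.py w10
```

```text
31.85 [ 0.5289 -0.0506  0.1105] [9.895e-01 1.443e-01 1.000e-04]
```

View pics/w10.png

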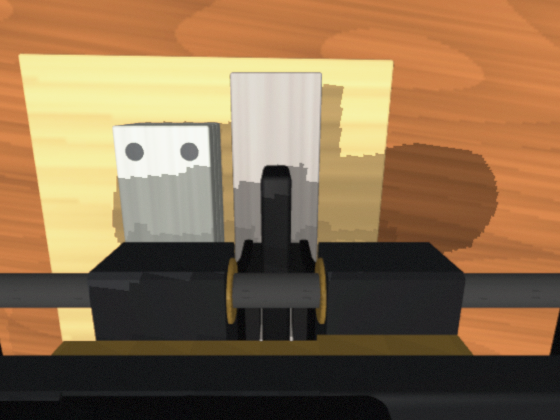

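The straightedge is held with its front edge at row 72, columns 231–321. The pile's front edge is at row 124, columns 115–212, with about an 18 mm gap between them. I'll measure the skew and the gap.

```bash
cat > gap.py <<'E'
from holes import *
import sys
def edge(nm,z,cols,rows,sign):
    "near-vertical edge in columns range; returns fit tool y at x=0 and slope deg"
    K,E=cal(nm);t=np.load(f"pics/{nm}tcp.npz");R,p=t["R"],t["p"];g=cv2.GaussianBlur(cv2.cvtColor(cv2.imread(f"pics/{nm}.png"),cv2.COLOR_BGR2GRAY),(3,3),0).astype(float);q=[]
    for v in rows:
        dv=sign*np.diff(g[v,cols[0]:cols[1]]);k=int(np.clip(np.argmax(dv),1,len(dv)-2));a,b,c=dv[k-1:k+2];u=cols[0]+k+.5+.5*(a-c)/(a-2*b+c+1e-9)
        q.append((np.r_[plane(K,E,u,v,z)[:2]-p[:2],0]@R)[:2]*1e3)
    q=np.array(q);f=np.polyfit(q[:,0],q[:,1],1);e=q[:,1]-np.polyval(f,q[:,0]);m=abs(e)<.6;f=np.polyfit(q[m,0],q[m,1],1)
    print(nm,"y at x=0",f[1].round(2),"slope deg",np.degrees(f[0]).round(2),m.sum(),"/",len(m),"res",e[m].std().round(2));return f
E
python3 - <<'E'
from gap import *
zs=.1105-.0051-.0019
edge("w10",zs,(224,242),range(80,235,5),-1);edge("w10",zs,(224,242),range(80,235,5),1)
edge("w10",zs,(312,330),range(80,235,5),-1);edge("w10",zs,(312,330),range(80,235,5),1)
edge("w10",.0551,(204,222),range(132,232,5),-1)
A,p,R=holes("w10",[(134,151),(189,151)],.0551,16);d=A[1]-A[0];print("pile turn(tool x per y) deg",np.degrees(np.arctan2(d[0],d[1])),"pile right edge y",A.mean(0)[1]+28)
E
```

```text
w10 y at x=0 -20.42 slope deg -0.04 20 / 31 res 0.15
w10 y at x=0 -20.99 slope deg 1.35 12 / 31 res 0.35
w10 y at x=0 18.72 slope deg 0.17 31 / 31 res 0.14
w10 y at x=0 19.98 slope deg 0.13 29 / 31 res 0.23
w10 y at x=0 -39.0 slope deg -0.04 20 / 20 res 0.05
w10 (134, 151) 266 134.0 151.3 [ 45.17 -82.94]
w10 (189, 151) 262 188.9 151.3 [ 45.24 -50.9 ]
pile turn(tool x per y) deg 0.1267637304364203 pile right edge y -38.91650859945098
```

>>> jog_arm(plan="0 0 0.4 0 0 0 1;0 0 0.6 0 0 0 1;0 0 0.5 0 0 0 1;0 0 0.22 0 0 0 1;0 0 0 0 0 0 1;0 -0.15 0 0 0 0 1;0 -0.2 0 0 0 0 1;0 -0.15 0 0 0 0 1;0 -0.1 0 0 0 0 1;0 0 0 0 0 0 1")

```text
time_s: 32.9
tcp_pos: [0.527, -0.0347, 0.0677]
ee_rot: [[0.989, 0.146, 0.0], [0.146, -0.989, 0.0], [0.0, -0.0, -1.0]]
wrist_force: [-0.5, 0.2, -5.1]
gripper_width: 0.134
gripper_force: 30.0
```

>>> jog_arm(plan="0 0 0 0 0 0 1;0 0 0 0 0 0 1;0 -0.03 0.012 0 0 0 1;0 -0.03 0 0 0 0 1;0 -0.02 0 0 0 0 1;0 -0.02 0 0 0 0 1;0 0 0 0 0 0 1;0 0 0 0 0 0 1;0 0 0 0 0 0 1;0 0 0 0 0 0 1")

```text
time_s: 33.9
tcp_pos: [0.5266, -0.0327, 0.0671]
ee_rot: [[0.989, 0.145, 0.0], [0.145, -0.989, 0.0], [0.0, -0.0, -1.0]]
wrist_force: [0.3, -0.3, -5.2]
gripper_width: 0.135
gripper_force: 30.0
```

```bash
python3 look.py w11; python3 - <<'E'
from station import r
s=r.sense();print(s["wrist_force"].round(2),s["moment"].round(2))
from gap import *
from seed import proj
K,E=cal("w11");t=np.load("pics/w11tcp.npz");R,p=t["R"],t["p"]
S=[tuple(int(round(q)) for q in proj(K,E,[*(np.array([.5195,.0155])+.045*np.array([.9893,.1461])+s*.016*np.array([.1461,-.9893])),.0551])) for s in(-1,1)];print(S)
A,p,R=holes("w11",S,.0551,14);print("pile right edge y",A.mean(0)[1]+28, "turn",np.degrees(np.arctan2(*(A[1]-A[0]))))
E
```

```text
33.9 [ 0.5266 -0.0327  0.0671] [0.9894 0.1454 0.    ]
[-0.36  0.84 -5.1 ] [ 0.02 -0.06 -0.02]
[(138, 162), (206, 163)]
w11 (138, 162) 382 138.2 162.4 [ 44.97 -64.77]
w11 (206, 163) 388 206.5 162.4 [ 45.   -32.73]
pile right edge y -20.751629981109666 turn 0.060078094466278535
```

>>> jog_arm(plan="0 0 0.02 0 0 0 1;0 0 0.02 0 0 0 1;0 0 0.016 0 0 0 1;0 0 0 0 0 0 1;0 -0.012 0 0 0 0 1;0 -0.012 0 0 0 0 1;0 -0.012 0 0 0 0 1;0 0 0 0 0 0 1;0 0 0 0 0 0 1;0 0 0 0 0 0 1")

```text
time_s: 34.95
tcp_pos: [0.5265, -0.0321, 0.0657]
ee_rot: [[0.989, 0.145, 0.0], [0.145, -0.989, -0.0], [-0.0, 0.0, -1.0]]
wrist_force: [-0.2, -3.5, -5.5]
gripper_width: 0.132
gripper_force: 30.0
```

>>> jog_arm(plan="0 -0.012 0 0 0 0 1;0 0 0.012 0 0 0 1;0 0 0.012 0 0 0 1;0 0 0.012 0 0 0 1;0 0 0 0 0 0 1;0 0 0 0 0 0 1;0 0 0 0 0 0 1;0 0 0 0 0 0 1;0 0 0 0 0 0 1;0 0 0 0 0 0 1")

```text
time_s: 35.95
tcp_pos: [0.5266, -0.0318, 0.0652]
ee_rot: [[0.989, 0.146, 0.0], [0.146, -0.989, -0.0], [0.0, 0.0, -1.0]]
wrist_force: [-0.5, -5.5, -1.4]
gripper_width: 0.135
gripper_force: 30.0
```

>>> jog_arm(plan="0 0 0.012 0 0 0 1;0 0 0.008 0 0 0 1;0 0 0 0 0 0 1;0 0 0 0 0 0 1;0 0 0 0 0 0 1;0 0 0 0 0 0 1;0 0 0 0 0 0 0.2;0 0 0 0 0 0 0.2;0 0 0 0 0 0 0.2;0 0 0 0 0 0 0.2")

```text
time_s: 36.95
tcp_pos: [0.5269, -0.031, 0.0645]
ee_rot: [[0.989, 0.146, 0.001], [0.146, -0.989, 0.001], [0.001, -0.0, -1.0]]
wrist_force: [-0.9, -0.6, -0.8]
gripper_width: 0.373
gripper_force: 0.0
```

>>> jog_arm(plan="0 0 0 0 0 0 0.2;0 0 0 0 0 0 0.2;0 0 -0.3 0 0 0 0.2;0 0 -0.7 0 0 0 0.2;0 0 -1 0 0 0 0.2;-0.2 0 -1 0 0 0 0.2;-0.4 -0.2 -1 0 0 0 0.2;-0.4 -0.4 -1 0 0 0 0.2;-0.3 -0.3 -0.8 0 0 0 0.2;0 0 -0.3 0 0 0 0.2")

```text
time_s: 37.95
tcp_pos: [0.4914, -0.0135, 0.2197]
ee_rot: [[0.989, 0.147, 0.005], [0.147, -0.989, 0.001], [0.005, -0.0, -1.0]]
wrist_force: [0.9, 0.9, -0.5]
gripper_width: 0.399
gripper_force: 0.0
```

```bash
python3 look.py w12; python3 - <<'E'
import cv2
im=cv2.imread("pics/w12.png");cv2.imwrite("pics/w12c.png",cv2.resize(im[20:270,150:450],(780,600),interpolation=cv2.INTER_CUBIC))
E
```

```text
37.95 [ 0.4914 -0.0135  0.2197] [0.9892 0.1467 0.005 ]
```

View pics/w12c.png

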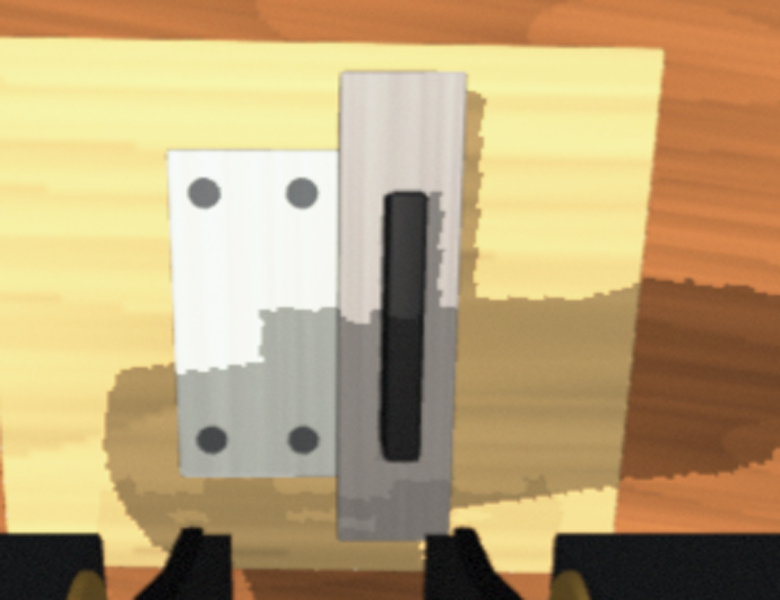

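The straightedge lies against the pile over its whole length: the seam is at crop column 338, the rib is up, and it overhangs both ends. One numeric check of seam and angle follows, then I hand in.

```bash
python3 - <<'E'
from gap import *
S=[(150+int(u/2.6),20+int(v/2.4)) for u,v in((204,193),(302,193),(212,440),(303,440))]
A,p,R=holes("w12",S,.0551,11);c=A.mean(0);th=np.degrees(np.arctan2(*(A[:2].mean(0)-A[2:].mean(0))[::-1]));print("pile",c,"slope",th,"world",(p+R@np.r_[c/1e3,0])[:2],"right edge y at x=0",c[1]+28-c[0]*np.tan(np.radians(th)))
f=edge("w12",.0461,(318,336),range(52,140,4),-1)
print("S left face at x=0",f[1]-40)
print("pile left top edge");edge("w12",.0551,(210,225),range(90,170,5),1)
E
```

```text
w12 (228, 100) 124 228.0 100.0 [ 77.11 -40.98]
w12 (266, 100) 125 265.7 100.1 [77.13 -9.  ]
w12 (231, 203) 100 231.0 202.8 [-12.94 -41.05]
w12 (266, 203) 104 266.2 202.9 [-12.94  -8.98]
pile [ 32.08981831 -25.00164886] slope 0.015444554806166915 world [0.5194393  0.01598581] right edge y at x=0 2.9897010635164754
w12 y at x=0 44.41 slope deg -0.31 20 / 22 res 0.26
S left face at x=0 4.406334598429794
pile left top edge
w12 y at x=0 -52.55 slope deg 0.48 16 / 16 res 0.14
```

```bash
python3 - <<'E'
from h import *
from station import r
K,E=cal("w12");t=np.load("pics/w12tcp.npz");R,p=t["R"],t["p"]
im=cv2.imread("pics/w12.png");s=cv2.cvtColor(im,cv2.COLOR_BGR2HSV)[...,1].astype(float)
def sub(v,a,b,sign):
    w=s[v,a:b];th=(w[0:4].mean()+w[-4:].mean())/2;d=sign*(w-th);k=np.where((d[:-1]>0)&(d[1:]<=0))[0][0];return a+k+d[k]/(d[k]-d[k+1])
for nm,rows,a,b,sg in(("L",list(range(54,80,4))+list(range(222,240,4)),272,290,1),("R",list(range(54,200,12)),314,336,-1)):
    q=[]
    for v in rows:
        try:u=sub(v,a,b,sg)
        except IndexError: continue
        q.append((np.r_[plane(K,E,u,v,.0461)[:2]-p[:2],0]@R)[:2]*1e3)
    q=np.array(q);f=np.polyfit(q[:,0],q[:,1],1);print(nm,q.round(1).tolist(),"at x=32:",np.polyval(f,32).round(2),"slope",np.degrees(f[0]).round(2))
print(s[65,272:290].astype(int),s[230,272:290].astype(int))
g=cv2.cvtColor(im,cv2.COLOR_BGR2GRAY);print(g[100,274:288],g[130,274:288],g[180,274:288])
E
```

```text
L [[114.9, 3.6], [111.7, 3.5], [108.5, 3.5], [105.3, 3.5], [102.1, 3.4], [98.9, 3.5], [95.6, 3.4], [-33.9, 3.2], [-37.8, 3.2], [-41.8, 3.2], [-45.9, 3.3], [-49.9, 3.3]] at x=32: 3.37 slope 0.11
R [[114.9, 44.3], [105.4, 44.6], [95.7, 44.7], [85.8, 44.7], [75.8, 44.6], [65.6, 44.6], [55.3, 44.7], [44.8, 44.7], [34.1, 44.4], [23.3, 44.5], [12.2, 44.5], [1.0, 44.4], [-10.4, 44.4]] at x=32: 44.53 slope 0.06
[86 88 89 87 88 88 88 91 77 24 20 19 20 20 20 20 19 19] [116 116 119 117 116 116 118  90  32  26  19  19  21  21  22  24  20  22]
[247 248 247 247 245 223 174 196 212 210 207 208 211 209] [247 247 246 246 243 216 182 200 209 207 203 205 206 205] [174 174 175 175 165 130 119 128 134 133 131 132 132 129]
```

The measured seam is within 0.4 mm and 0.1°. There is time for a gentle flushing nudge on the straightedge's outer face with closed fingers.

>>> jog_arm(plan="0.3 0.7 0 0 0 0 1;0.4 0.9 0 0 0 0 1;0.4 0.9 0.2 0 0 0 1;0.18 0.5 0.7 0 0 0 1;0 0 1 0 0 0 1;0 0 1 0 0 0 1;0 0 1 0 0 0 1;0 0 1 0 0 0 1;0 0 1 0 0 0 1;0 0 0.9 0 0 0 1")

```text
time_s: 39.0
tcp_pos: [0.5328, -0.0841, 0.0443]
ee_rot: [[0.989, 0.145, -0.003], [0.145, -0.989, -0.0], [-0.003, -0.0, -1.0]]
wrist_force: [0.4, 0.5, 1.1]
gripper_width: 0.009
gripper_force: 0.0
```

>>> jog_arm(plan="0 0 0.4 0 0 0 1;0 0 0.2 0 0 0 1;0 0 0 0 0 0 1;0 -0.1 0 0 0 0 1;0 -0.1 0 0 0 0 1;0 -0.1 0 0 0 0 1;0 0 0 0 0 0 1;0 0 0 0 0 0 1;0 0 0 0 0 0 1;0 0 0 0 0 0 1")

```text
time_s: 40.0
tcp_pos: [0.5325, -0.0761, 0.0319]
ee_rot: [[0.989, 0.145, 0.0], [0.145, -0.989, 0.0], [0.0, 0.0, -1.0]]
wrist_force: [0.1, 0.1, 0.4]
gripper_width: 0.01
gripper_force: 0.0
```

>>> jog_arm(plan="0 -0.1 0 0 0 0 1;0 -0.1 0 0 0 0 1;0 -0.1 0 0 0 0 1;0 -0.04 0 0 0 0 1;0 -0.02 0 0 0 0 1;0 0 0 0 0 0 1;0 0 0 0 0 0 1;0 0 0 0 0 0 1;0 0 0 0 0 0 1;0 0 0 0 0 0 1")

```text
time_s: 41.0
tcp_pos: [0.5312, -0.0673, 0.0318]
ee_rot: [[0.989, 0.145, 0.0], [0.145, -0.989, -0.0], [0.0, 0.0, -1.0]]
wrist_force: [-0.5, -0.3, -0.1]
gripper_width: 0.006
gripper_force: 0.0
```

>>> jog_arm(plan="0 -0.012 0 0 0 0 1;0 -0.012 0 0 0 0 1;0 -0.012 0 0 0 0 1;0 0 0 0 0 0 1;0 0 0 0 0 0 1;0 0 0 0 0 0 1;0 0 0 0 0 0 1;0 0 0 0 0 0 1;0 0 0 0 0 0 1;0 0 0 0 0 0 1")

```text
time_s: 42.0
tcp_pos: [0.5311, -0.0663, 0.0318]
ee_rot: [[0.989, 0.145, 0.0], [0.145, -0.989, 0.0], [0.0, -0.0, -1.0]]
wrist_force: [-0.1, 0.4, 0.2]
gripper_width: 0.007
gripper_force: 0.0
```

>>> jog_arm(plan="0 -0.015 0 0 0 0 1;0 -0.015 0 0 0 0 1;0 -0.015 0 0 0 0 1;0 -0.015 0 0 0 0 1;0 0 0 0 0 0 1;0 0 0 0 0 0 1;0 0 0 0 0 0 1;0 0 0 0 0 0 1;0 0 0 0 0 0 1;0 0 0 0 0 0 1")

```text
time_s: 43.0
tcp_pos: [0.5309, -0.0648, 0.0318]
ee_rot: [[0.989, 0.145, 0.0], [0.145, -0.989, 0.0], [0.0, -0.0, -1.0]]
wrist_force: [0.1, -0.4, 0.2]
gripper_width: 0.003
gripper_force: 0.0
```

>>> jog_arm(plan="0 -0.02 0 0 0 0 1;0 -0.02 0 0 0 0 1;0 -0.02 0 0 0 0 1;0 -0.02 0 0 0 0 1;0 0 0 0 0 0 1;0 0 0 0 0 0 1;0 0 0 0 0 0 1;0 0 0 0 0 0 1;0 0 0 0 0 0 1;0 0 0 0 0 0 1")

```text
time_s: 44.0
tcp_pos: [0.5306, -0.0628, 0.0318]
ee_rot: [[0.989, 0.145, -0.0], [0.145, -0.989, 0.0], [-0.0, -0.0, -1.0]]
wrist_force: [-0.3, 0.2, -0.1]
gripper_width: 0.006
gripper_force: 0.0
```

>>> jog_arm(plan="0 -0.02 0 0 0 0 1;0 -0.02 0 0 0 0 1;0 -0.02 0 0 0 0 1;0 -0.02 0 0 0 0 1;0 0 0 0 0 0 1;0 0 0 0 0 0 1;0 0 0 0 0 0 1;0 0 0 0 0 0 1;0 0 0 0 0 0 1;0 0 0 0 0 0 1")

```text
time_s: 45.0
tcp_pos: [0.5304, -0.0619, 0.0322]
ee_rot: [[0.989, 0.145, 0.0], [0.145, -0.989, -0.001], [0.0, 0.001, -1.0]]
wrist_force: [0.2, -5.7, 1.3]
gripper_width: 0.006
gripper_force: 3.1
```

>>> jog_arm(plan="0 0.1 0 0 0 0 1;0 0.3 0 0 0 0 1;0 0.3 -0.2 0 0 0 1;0 0.2 -0.6 0 0 0 1;0 0 -1 0 0 0 1;0 0 -1 0 0 0 1;-0.2 -0.4 -1 0 0 0 1;-0.5 -0.8 -1 0 0 0 1;-0.4 -0.8 -1 0 0 0 1;0 -0.4 -0.8 0 0 0 1")

```text
time_s: 46.0
tcp_pos: [0.4966, -0.0272, 0.1988]
ee_rot: [[0.989, 0.146, 0.001], [0.146, -0.989, 0.001], [0.001, -0.001, -1.0]]
wrist_force: [0.7, 0.0, -0.7]
gripper_width: 0.007
gripper_force: 0.0
```

```bash
python3 look.py w13; python3 - <<'E'
from seed import *
plate("w13",(.5194,.016),8.4,.0551,11)
K,E=cal("w13");t=np.load("pics/w13tcp.npz");R,p=t["R"],t["p"];a=np.radians(8.4);xa=np.array([np.cos(a),np.sin(a)]);ya=np.array([xa[1],-xa[0]])
s=cv2.cvtColor(cv2.imread("pics/w13.png"),cv2.COLOR_BGR2HSV)[...,1].astype(float);q=[]
for X in list(np.arange(.066,.083,.004))+list(np.arange(-.08,-.064,.004)):
    u,v=proj(K,E,[*(np.array([.5194,.016])+X*xa+.028*ya),.0461]);u,v=int(u),int(round(v))
    if v>235: continue
    w=s[v,u-9:u+10];th=(w[:4].mean()+w[-4:].mean())/2;d=w-th;k=np.where((d[:-1]>0)&(d[1:]<=0))[0]
    if len(k):k=k[0];q.append((np.r_[plane(K,E,u-9+k+d[k]/(d[k]-d[k+1]),v,.0461)[:2]-p[:2],0]@R)[:2]*1e3)
q=np.array(q);print(q.round(2).tolist())
E
```

```text
46.0 [ 0.4966 -0.0272  0.1988] [0.9893 0.1459 0.0014]
w13 (207, 103) 138 206.2 102.8 [ 73.94 -55.79]
w13 (247, 103) 137 246.4 102.8 [ 73.96 -23.82]
w13 (212, 212) 116 211.2 211.8 [-16.13 -55.73]
w13 (249, 212) 117 248.5 211.9 [-16.14 -23.73]
centre tool mm [ 28.9  -39.77] world [0.5194 0.0163] turn tool z deg -0.05
[[94.86, -11.38], [98.65, -11.35], [103.16, -11.42], [106.9, -11.46], [110.61, -11.32], [-39.3, -11.39]]
```

```bash
python3 -c "
from station import r
print(r.finish_job())"
```

```text
the job is handed in; nothing more can be done
None
```

The job is handed in at about 46 s: the three plates are stacked square, holes lining up within about 0.3 mm, and the small grey straightedge stands rib up along the pile's right long side, parallel and within about 0.4 mm of the plates (about the measuring error), running past both ends; I touched none of the other things.

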